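# Third hand at the spice-rack jig

## Robot

A 6-joint arm with a two-finger parallel gripper is mounted at the origin on a cart in front of the work surface, level with it; the furniture and walls round the work are solid. World frame = base frame: x ahead of the robot, y to its left, z up, the work surface at z = 0. Lengths are in m, angles in rad, forces in N, time in s.
With the tool pointing down it reaches from about 0.25 to 0.725 m from the base axis. Payload 4 kg.
Tool frame: the origin (TCP) lies between the finger pads, 19 mm behind the fingertips; this is the grasp point; z points along the fingers, y is the line along which they close (so a half turn about z gives the same grasp; the last joint's range is limited). The gripper opens to 85 mm and grips with 20 to 120 N. Pads are 22 mm wide; open, the fingers measure 114 mm over their backs; the gripper's body (76 mm by 85 mm) begins 54 mm behind the grasp point. The pads swing forward as they close: fully open they stand 13 mm farther back than shut.
Start: joints at [-1.12, 0.241, 0.005, 1.335, 0, 1.571], TCP at [0.218, -0.45, 0.25] pointing down, gripper open.
Joint ranges: [-2.72, 2.72], [-1.05, 1.87], [-1.09, 1.28], [-1.99, 2.15], [-1.42, 1.44], [-3.14, 3.14]. Speed limits (rad/s): [2.79, 2.79, 3.14, 3.14, 3.14, 3.14].

## Interface

Orientations are given as a unit quaternion [x, y, z, w].
In Python, from workcell import get_obs, camera, job_done, silhouettes gives the robot as it stands. The module is installed in compiled form; this text tells all that it offers.
- The arm moves only by the tool drive_tool, never from a script. Its argument "increments" is a list of rows, each a list of 3 entries, a list of its own where there are three numbers: the shift along the world's x, y, z in mm, then the turn, a rotation vector about the world's x, y, z in degrees, then the opening, from 0 (shut) to 1 (fully open). A call has 1 to 8 rows; each row shifts and turns the commanded pose from where the row before left it; what a row does not reach is not made up. A row lasts 1/12 s, in which the tool goes at most 41.7 mm and 7.16 degrees, less where a joint would pass 70% of its speed; a pose out of reach is approached as far as the arm can. A call is refused whole if a number of a shift passes 41.7 or a number of a turn 7.16, either way. A call with a gripper value outside its range is refused whole. The fingers move at their own pace and stop on an object; the grip force is fixed at half the most. Time passes only in rows, so rows that do not move let the fingers close. It gives the time, the measured TCP pose, the force, the opening and the grip force at its end, in the units of the state.
- get_obs(): the state, without advancing time (a new reading comes with each control period).
- camera(name): name is "side" or "top" or "wrist"; returns a dict with "image" (480x640x3 uint8, red, green, blue), "K" (3x3 intrinsics, pixels), "view" (4x4, takes a point from world to camera coordinates). Camera axes: x right, y down, z forward; pixel columns grow to the right and rows downward; lengths in m; the calibration is good to about 2 mm. A picture is of the moment at which its call begins. There is no depth.
- job_done(): hands the job in; it is judged then, once.
Trained networks look in a picture, given as the dict that the camera call returned (one of the last four; its "shot" number tells which), for a name from the list of things; names that differ only in an ending like _2 or _b are one class to them, and where a whole thing is asked for, a point or a joint stands for the part that bears it (a point fixed in the world has none). Each returns a list of dicts, best first, with "conf" (0 to 1); they miss things now and then, are a little off and sometimes report something else, mostly with a low value. They report only what shows in the picture. A call takes as long as a camera call.
- silhouettes(query, picture): "region" (480x640 bool, what is visible of it) and "bbox" ([left, top, right, bottom] in pixels, round what is visible of it).
The state is a dict: "clock": time; "joint_pos": joint angles; "joint_vel": joint speeds; "tau": joint torques, N m; "eef_pos": TCP position; "tool_rot": TCP orientation; "ft_force": force on the tool from outside, world axes, zero at the start; "ft_torque": the same for the moment, N m; "grip_width": finger opening in m; "grasp_force": force on a finger pad.
Only numpy, scipy, OpenCV 4.12 (cv2) and the standard library are available. Lean on these libraries where they do the work, as an engineer would, in place of code of your own. Each camera call takes 0.05 s, during which the arm holds its last target. There are 200 camera calls.

## Task

I am about to screw the cross rail of a spice rack to its end panel. Pick up the loose wooden rail, lay it flat on the deck of the jig between the two metal guides, and push its end squarely against the sprung end panel until the orange needles stand in the green band of the scales, never letting them go into the red. Finish like that, still gripping the rail and pressing steadily for me, and leave the jam jar, the salt shaker and the spice jar alone.

Things in the scene. Friction and masses are not known exactly. Their poses are not given: they have to be found in the camera images.
- rail: Loose pale wooden bar with rounded edges, 160 x 24 x 40 mm (x, y, z), about 0.1 kg, lying on the worktop near the jig. Origin at the centre of its underside, x along its length, z up. Both ends are alike, either may face the panel. It is taken from above across its 24 mm width, near the middle of its length.
- jig: Assembly jig fixed to the worktop: plywood base 215 x 118 x 12 mm (x, y, z). Origin at the centre of its underside, z up; +x is the pressing direction, away from the robot, towards the end panel. The deck (upper face) is 12 mm above the origin. Behind the panel, from x = 84 to 114 mm, stand two dark brackets 50 mm high with brass spring barrels.
- guides (a point): Point on the deck midway between the two aluminium guides (x = 3, y = 0, z = 12 mm in the jig's frame, with the jig's axes). The guides run 15 mm either way along x; their inner faces are 15 mm to either side in y (30 mm apart, for the 24 mm rail), each is 10 mm thick and 14 mm high above the deck.
- panel_face (a point): Foot of the near face of the end panel, on the jig's middle line, at deck height; moves with the panel, has the jig's axes. At rest it is at x = 20, y = 0, z = 12 mm in the jig's frame. The panel is a brown wooden board 12 mm thick, 84 mm wide, 60 mm high, at right angles to the jig's x. A rail whose end touches it has its origin 80 mm before this point.
- end_panel (a joint): Travel of the sprung end panel along the jig's +x, in m: 0 at rest, 0.05 at the far stop. The spring gives 0.4 N per mm and pushes back (0.025 = 10 N). The orange needles beside the panel travel with it: the green band is 0.020 to 0.030 (8 to 12 N), the red begins at 0.040 (16 N).
- scale_green (a point): Middle of the green band of the left scale (at x = 51, y = 53.5, z = 33 mm in the jig's frame). A scale stands along each side of the jig (y = -53.5 and +53.5 mm), 20 mm above the deck, 9 mm wide, from x = 20 to 86 mm: white, green (11 mm), white, red at the far end. The orange needle lies 6 mm beyond the panel's near face.
- jam_jar: Jam jar with white lid, 65 mm across, 94 mm high, standing at the front right corner of the hob; origin at the centre of its underside. To be left alone.
- salt_shaker: Glass salt shaker with grey cap, 44 mm across, 90 mm high, at the right edge of the worktop beside the tall cupboard; origin at the centre of its underside. To be left alone.
- spice_jar: Spice jar with red cap, 45 mm across, 106 mm high, at the right edge of the worktop beside the tall cupboard; origin at the centre of its underside. To be left alone.

How it is judged:
On the way, in this order (a step that is already met when the one before it is completed fails the run):
1. the rail lies in the jig: on the deck, between the guides, along the jig (z of rail in the frame of jig between 0.009 and 0.018 m and y of rail in the frame of jig between -0.005 and 0.005 m and angle between the x axis of rail and the x axis of jig, either way round below 0.07 rad and angle between rail's own x axis and vertical between 1.5 and 1.64 rad and angle between rail's own z axis and vertical below 0.1 rad and x of rail in the frame of jig between -0.095 and 0 m), for 0.1 s.
2. the rail, in the gripper, presses the end panel with the needles in the green band (z of rail in the frame of jig between 0.009 and 0.018 m and y of rail in the frame of jig between -0.005 and 0.005 m and angle between the x axis of rail and the x axis of jig, either way round below 0.07 rad and angle between rail's own x axis and vertical between 1.5 and 1.64 rad and angle between rail's own z axis and vertical below 0.1 rad and value of joint end_panel between 0.0185 and 0.0315 m and x of rail in the frame of panel_face between -0.084 and -0.076 m and contact force between rail and jig above 6 N and contact force between the fingers and rail above 4 N and x of the grasp point in the frame of rail between -0.075 and 0.075 m and z of the grasp point in the frame of rail below 0.055 m and y of the grasp point in the frame of rail between -0.015 and 0.015 m), for 0.3 s.
At the end, for the whole second after the job is handed in: Still, and gripped between the fingers (TCP within the rail), the rail lies on the jig's deck (within 6 mm) between the guides (5 mm off the middle at most), level and along the jig (within 0.07 rad), its end on the panel (within 4 mm), panel travel 0.0185 to 0.0315 m (all of step 2 and velocity of joint end_panel between -0.01 and 0.01 m/s and linear speed of rail below 0.02 m/s); the arm keeps its last pose, push and grip.
It fails at once if the needles go into the red (panel travel beyond 0.040 m) (value of joint end_panel above 0.041 m).
It fails at once if the jam jar, the salt shaker or the spice jar is shifted by more than 20 mm or tipped (distance of any of jam_jar, salt_shaker, spice_jar from where it was at the start of the episode above 0.02 m or angle between any of jam_jar, salt_shaker, spice_jar's own z axis and vertical above 0.3 rad).
It also fails if it takes over 42 s, if anything falls off the work surface, if the arm or the gripper's body presses on something with over 40 N, if the wrist force passes 120 N, or if a joint passes its speed limit or range.

## Working session

There is one attempt and no reset: what is moved stays moved. The work goes in short steps, Python scripts to look and compute and a tool call to move; the robot and the scene stay as the last step left them, time stands still between calls to the robot, and variables do not carry over. Pictures are saved under pics/ and viewed, at most 10 in all, crops included, and the job is handed in when it is done.

Besides the shell and the picture viewer there is one more tool, called after "Call:" by a JSON object that holds its "op" and its "data", one argument or row to a line. drive_tool: Moves the arm, as the interface text tells. Its arguments: {"type":"object","properties":{"increments":{"type":"array"}},"required":["increments"]}

```bash
mkdir -p pics; cat > h.py <<'E'
import numpy as np, cv2
from workcell import get_obs, camera, job_done, silhouettes
def save(p,n): cv2.imwrite(f'pics/{n}.png',p['image'][:,:,::-1])
def ray(p,uv,z):
    "world point at height z seen at pixel uv"
    R=p['view'][:3,:3];t=p['view'][:3,3];c=-R.T@t
    d=R.T@np.linalg.inv(p['K'])@np.array([uv[0],uv[1],1.])
    return c+d*(z-c[2])/d[2]
def proj(p,X):
    q=p['view'][:3,:3]@np.asarray(X,float)+p['view'][:3,3];q=p['K']@q;return q[:2]/q[2]
E
python3 - <<'E'
from h import *
o=get_obs();print({k:np.round(v,3) for k,v in o.items()})
for n in ('top','side'):
    p=camera(n);save(p,n+'0')
    print(n,np.round(-p['view'][:3,:3].T@p['view'][:3,3],3))
    for q in ('rail','jig','end_panel','guides'):
        for s in silhouettes(q,p)[:2]: 
            r=cv2.minAreaRect(np.argwhere(s['region'])[:,::-1].astype(np.float32))
            print(q,round(s['conf'],2),np.round(s['bbox']),r)
E
```

```text
{'clock': np.float64(0.0), 'joint_pos': array([-1.12 ,  0.241,  0.004,  1.335, -0.   ,  1.571]), 'joint_vel': array([-0.001,  0.002,  0.   ,  0.001,  0.   , -0.   ]), 'tau': array([ 1.0000e-03, -3.7232e+01,  2.5241e+01,  1.7000e-02, -0.0000e+00,
       -0.0000e+00]), 'eef_pos': array([ 0.218, -0.45 ,  0.249]), 'tool_rot': array([ 0.975,  0.224, -0.   , -0.001]), 'ft_force': array([-0.738,  0.009, -0.18 ]), 'ft_torque': array([-0.028, -0.018,  0.018]), 'grasp_force': np.float64(0.0), 'grip_width': np.float64(0.086)}
top [ 0.347 -0.133  0.93 ]
rail 0.7 [311. 200. 328. 282.] ((318.6732177734375, 240.90689086914062), (12.56558895111084, 78.64868927001953), 4.0141754150390625)
jig 0.65 [385. 193. 450. 308.] ((417.6827697753906, 248.81927490234375), (59.43020248413086, 110.47079467773438), 3.900493860244751)
jig 0.55 [310. 201. 328. 282.] ((319.001953125, 240.9688720703125), (14.097493171691895, 78.65901947021484), 3.5763344764709473)
end_panel 0.75 [396. 203. 446. 245.] ((421.0160217285156, 225.13113403320312), (49.127498626708984, 35.271026611328125), 2.4895529747009277)
guides 0.89 [386. 192. 452. 308.] ((417.2133483886719, 250.0372772216797), (58.43252182006836, 110.96963500976562), 3.900493860244751)
side [0.571 0.603 0.75 ]
rail 0.73 [284. 251. 367. 275.] ((324.4658203125, 262.33245849609375), (81.2297134399414, 22.684852600097656), 1.468800663948059)
jig 0.64 [278. 172. 374. 225.] ((327.5030517578125, 196.43194580078125), (99.21574401855469, 52.03717803955078), 2.6025619506835938)
jig 0.41 [290. 172. 317. 210.] ((305.5, 189.5), (39.0, 29.0), 90.0)
end_panel 0.96 [290. 170. 323. 209.] ((306.8538818359375, 188.16925048828125), (29.768335342407227, 39.07094192504883), 7.125016689300537)
guides 0.63 [278. 170. 377. 225.] ((327.2204284667969, 197.1983642578125), (98.59171295166016, 52.050384521484375), 1.1691392660140991)
```

```bash
python3 - <<'E'
import cv2,numpy as np
a=cv2.imread('pics/top0.png')[170:330,270:480];b=cv2.imread('pics/side0.png')[150:300,250:410]
a=cv2.resize(a,(800,600),interpolation=3);cv2.imwrite('pics/top0c.png',a)
E
```

```text
(no output)
```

View pics/top0.png

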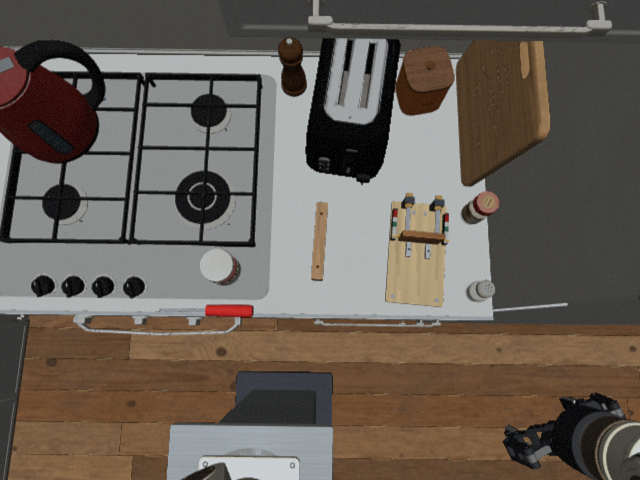

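View pics/top0c.png

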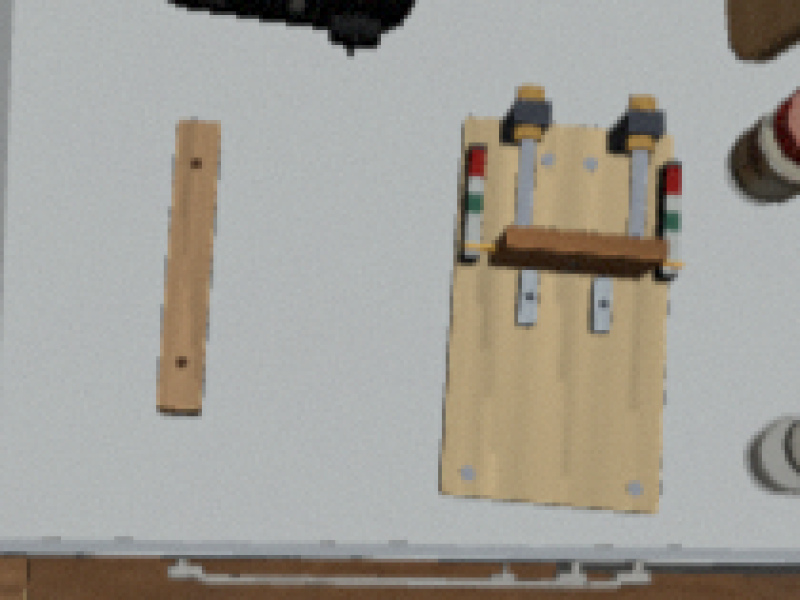

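View pics/side0.png

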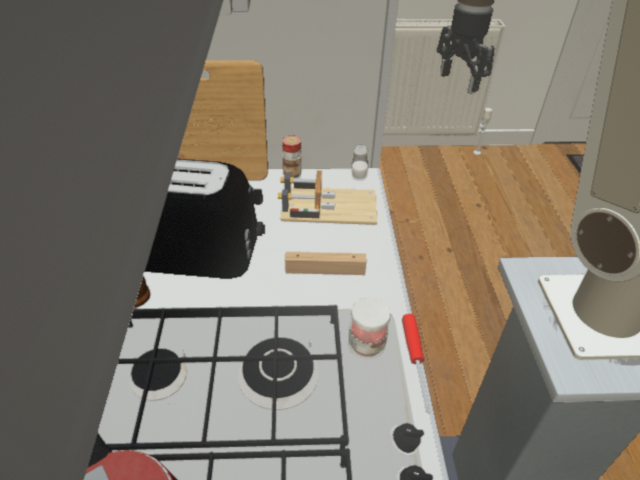

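Top view: rail at about (319,241), jig at about (418,249) with the panel towards the top and both guides just in front of it; the jars are to the right. Side view agrees. Next I fit poses from both views.

```bash
cat >> h.py <<'E'
from scipy.optimize import minimize
def box(pose,dim,z0=0):
    x,y,a=pose;c,s=np.cos(a),np.sin(a)
    return np.array([[x+c*u-s*v,y+s*u+c*v,z0+w] for u in(-dim[0]/2,dim[0]/2) for v in(-dim[1]/2,dim[1]/2) for w in(0,dim[2])])
def mask(p,pts):
    uv=np.array([proj(p,X) for X in pts],np.float32);h=cv2.convexHull(uv)
    m=np.zeros((480,640),np.uint8);cv2.fillConvexPoly(m,np.round((h*16)).astype(np.int32),255,cv2.LINE_AA,4)
    return cv2.GaussianBlur(m.astype(np.float32)/255,(0,0),1.5)
def fitbox(views,dim,x0,z0=0):
    B=[cv2.GaussianBlur(r.astype(np.float32),(0,0),1.5) for _,r in views]
    f=lambda q:sum(np.abs(mask(p,box(q,dim,z0))-b).sum() for (p,_),b in zip(views,B))/sum(b.sum() for b in B)
    r=minimize(f,x0,method='Nelder-Mead',options=dict(initial_simplex=np.array(x0)+np.array([[0,0,0],[.01,0,0],[0,.01,0],[0,0,.08]]),xatol=1e-4,fatol=1e-4))
    return r.x,r.fun
E
python3 - <<'E'
from h import *
t=camera('top');s=camera('side')
rt=silhouettes('rail',t)[0]['region'];rs=silhouettes('rail',s)[0]['region']
g=ray(t,(319,241),.04);x0=[g[0],g[1],-.05]
for v in ([(t,rt)],[(s,rs)],[(t,rt),(s,rs)]): print('rail',fitbox(v,(.16,.024,.04),x0))
# jig corners from crop
sc=lambda u,v:(270+u*210/800,170+v*160/600)
for n,uv,z in(('FL',(463,115),.012),('NL',(440,493),.012),('NR',(658,512),.012),('gL',(527,297),.026),('gR',(600,305),.026)):
    print(n,np.round(ray(t,sc(*uv),z),4))
E
```

```text
rail (array([ 0.51579433, -0.12743886, -0.05127085]), np.float64(0.11133971065282822))
rail (array([ 0.5170087 , -0.12915544, -0.06211163]), np.float64(0.11905471235513687))
rail (array([ 0.51633904, -0.12765372, -0.04363432]), np.float64(0.1215318813920021))
FL [ 0.6074 -0.2811  0.012 ]
NL [ 0.3942 -0.2653  0.012 ]
NR [ 0.3856 -0.3818  0.012 ]
gL [ 0.5006 -0.3117  0.026 ]
gR [ 0.4968 -0.351   0.026 ]
```

Call:
{"op": "drive_tool", "data": {
  "increments": [
    [[25,27,0],[0,0,-2.4],1],
    [[25,27,0],[0,0,-2.4],1],
    [[25,27,0],[0,0,-2.4],1],
    [[25,27,0],[0,0,-2.4],1],
    [[25,27,0],[0,0,-2.4],1],
    [[25,27,0],[0,0,-2.4],1],
    [[25,27,0],[0,0,-2.4],1],
    [[25,27,0],[0,0,-2.4],1]
  ]
}}

```text
clock: 1.37
eef_pos: [0.4188, -0.2326, 0.2503]
tool_rot: [0.998, 0.057, 0.0, 0.0]
ft_force: [1.0, -0.5, -0.3]
grip_width: 0.0853
grasp_force: 0.0
```

Call:
{"op": "drive_tool", "data": {
  "increments": [
    [[25,27,-10],[0,0,-2.4],1],
    [[25,27,-10],[0,0,-2.4],1],
    [[25,27,-10],[0,0,-2.4],1],
    [[20,24,-10],[0,0,-2.4],1],
    [[0,0,0],[0,0,0],1]
  ]
}}

```text
clock: 1.78
eef_pos: [0.5151, -0.1246, 0.2077]
tool_rot: [1.0, -0.023, -0.001, -0.001]
ft_force: [0.1, -1.1, -0.4]
grip_width: 0.0856
grasp_force: 0.0
```

```bash
cat >> h.py <<'E'
from scipy.spatial.transform import Rotation as Ro
def tcp():
    o=get_obs();R=Ro.from_quat(o['tool_rot']).as_matrix()
    print('t',round(float(o['clock']),2),'tcp',np.round(o['eef_pos'],4),'yaw',np.round(np.degrees(np.arctan2(R[1,0],R[0,0])),2),'z',np.round(R[:,2],3),'F',np.round(o['ft_force'],1),'w',np.round(o['grip_width'],4),'gf',np.round(o['grasp_force'],1))
    return o
E
python3 - <<'E'
from h import *
tcp();w=camera('wrist');save(w,'w1')
print(-w['view'][:3,:3].T@w['view'][:3,3])
for s in silhouettes('rail',w)[:2]:
    print(s['conf'],s['bbox'],fitbox([(w,s['region'])],(.16,.024,.04),[.516,-.128,-.045]))
E
```

```text
t 1.78 tcp [ 0.5151 -0.1246  0.2077] yaw -2.67 z [-0.001  0.003 -1.   ] F [ 0.1 -1.1 -0.4] w 0.0856 gf 0.0
[ 0.591173   -0.12889193  0.32956868]
0.68 [313.9, 113.8, 347.8, 307.4] (array([ 0.51529266, -0.12892536, -0.05472302]), np.float64(0.10592877119779587))
```

View pics/w1.png

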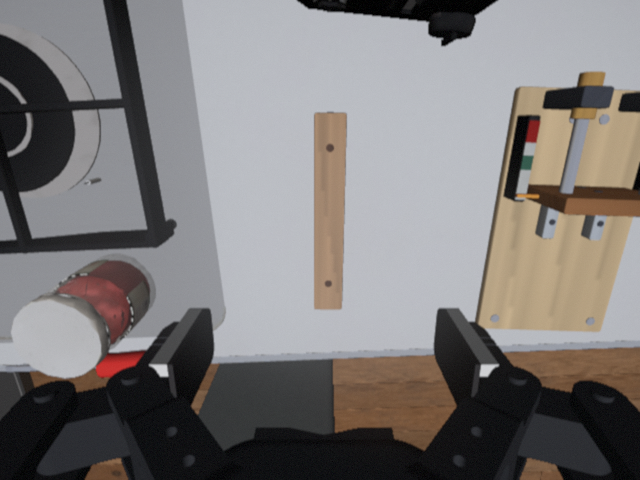

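Rail is centred between the open fingers, from (330,113) to (328,308). Fits agree within 2 mm; descending.

Call:
{"op": "drive_tool", "data": {
  "increments": [
    [[0,-2,-30],[0,0,-0.3],1],
    [[0,-2,-35],[0,0,0],1],
    [[0,0,-35],[0,0,0],1],
    [[0,0,-35],[0,0,0],1],
    [[0,0,-25],[0,0,0],1],
    [[0,0,-18],[0,0,0],1],
    [[0,0,0],[0,0,0],1],
    [[0,0,0],[0,0,0],1]
  ]
}}

```text
clock: 2.55
eef_pos: [0.5117, -0.1341, 0.0319]
tool_rot: [1.0, -0.029, -0.001, -0.0]
ft_force: [0.4, 0.3, 0.7]
grip_width: 0.0854
grasp_force: 0.0
```

Call:
{"op": "drive_tool", "data": {
  "increments": [
    [[0,0,0],[0,0,0],0],
    [[0,0,0],[0,0,0],0],
    [[0,0,0],[0,0,0],0],
    [[0,0,0],[0,0,0],0],
    [[0,0,0],[0,0,0],0],
    [[0,0,0],[0,0,0],0],
    [[0,0,0],[0,0,0],0],
    [[0,0,0],[0,0,0],0]
  ]
}}

```text
clock: 3.22
eef_pos: [0.5138, -0.1332, 0.0331]
tool_rot: [1.0, -0.028, 0.001, 0.0]
ft_force: [-0.3, -0.4, 4.8]
grip_width: 0.023
grasp_force: 60.4
```

```bash
python3 - <<'E'
from h import *
tcp()
E
```

```text
t 3.22 tcp [ 0.5138 -0.1332  0.0331] yaw -3.26 z [ 0.002 -0.001 -1.   ] F [-0.3 -0.4  4.8] w 0.023 gf 60.4
```

Call:
{"op": "drive_tool", "data": {
  "increments": [
    [[0,0,15],[0,0,0],0],
    [[0,0,30],[0,0,0],0],
    [[0,0,35],[0,0,0],0],
    [[-8,-14,10],[0,0,-0.2],0],
    [[-16,-28,0],[0,0,-0.2],0],
    [[-16,-28,0],[0,0,-0.2],0],
    [[-16,-28,0],[0,0,-0.2],0],
    [[-16,-28,0],[0,0,-0.2],0]
  ]
}}

```text
clock: 3.88
eef_pos: [0.4399, -0.2598, 0.122]
tool_rot: [0.999, -0.037, -0.0, -0.0]
ft_force: [1.2, -0.7, -1.9]
grip_width: 0.0233
grasp_force: 59.6
```

Call:
{"op": "drive_tool", "data": {
  "increments": [
    [[-16,-28,0],[0,0,-0.1],0],
    [[-14,-24,0],[0,0,0],0],
    [[-8,-13,0],[0,0,0],0],
    [[0,0,0],[0,0,0],0],
    [[0,0,0],[0,0,0],0]
  ]
}}

```text
clock: 4.3
eef_pos: [0.4022, -0.3244, 0.1217]
tool_rot: [0.999, -0.039, -0.0, -0.0]
ft_force: [-0.8, 0.9, -0.6]
grip_width: 0.0232
grasp_force: 59.6
```

```bash
python3 - <<'E'
from h import *
o=tcp();w=camera('wrist');save(w,'w2');t=camera('top')
zr=o['eef_pos'][2]-.0325
for n,p in(('w',w),('t',t)):
    for s in silhouettes('rail',p)[:2]:
        print(n,round(s['conf'],2),s['bbox'],fitbox([(p,s['region'])],(.16,.024,.04),[o['eef_pos'][0],o['eef_pos'][1],-.07],zr))
E
```

```text
t 4.3 tcp [ 0.4022 -0.3244  0.1217] yaw -4.49 z [-0.     0.001 -1.   ] F [-0.8  0.9 -0.6] w 0.0232 gf 59.6
w 0.72 [284.7, 99.8, 367.3, 433.5] (array([ 0.40310898, -0.32510066, -0.07703551]), np.float64(0.20514796674251556))
t 0.8 [415.3, 247.0, 434.7, 329.4] (array([ 0.42200689, -0.3225122 , -0.13854153]), np.float64(1.3987574577331543))
t 0.7 [460.4, 191.2, 497.5, 226.1] (array([ 0.44829511, -0.24589638, -0.76330353]), np.float64(2.560821294784546))
```

View pics/w2.png

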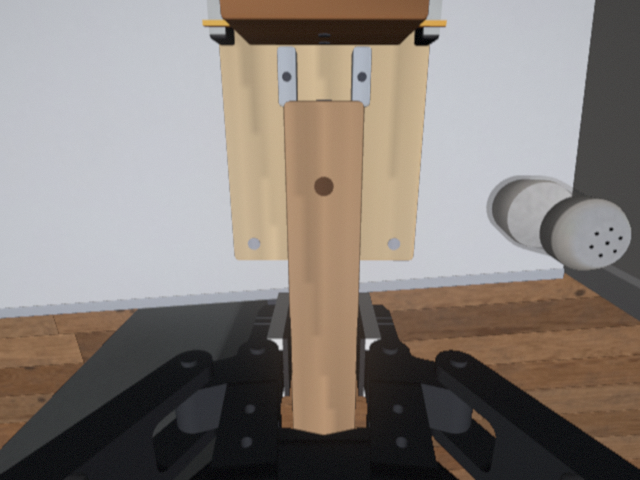

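The wrist view shows the held rail, front end at (284–364,101), guide holes at (287,77) and (362,76), base near corners at (237,261) and (413,260).

```bash
python3 - <<'E'
from h import *
o=tcp();w=camera('wrist')
P={n:ray(w,uv,z) for n,uv,z in(('NL',(236.5,261),.012),('NR',(413,260.5),.012),('gL',(287,76.5),.026),('gR',(362,76),.026),('eL',(221,45),.012),('eR',(428.5,45),.012))}
for k,v in P.items(): print(k,np.round(v,4))
for a,b in(('NL','eL'),('NR','eR')): d=P[b]-P[a];print('yaw edge',np.arctan2(d[1],d[0]))
for a,b in(('NL','NR'),('gL','gR')): d=P[a]-P[b];print('yaw cross',np.arctan2(-d[0],d[1]),np.hypot(*d[:2]))
zt=o['eef_pos'][2]-.0325+.04
E_=[ray(w,u,zt) for u in((284.5,101),(364,101),(292,300),(359,300))]
print('rail',np.round(E_,4)); 
m1=(E_[0]+E_[1])/2;m2=(E_[2]+E_[3])/2;d=m1-m2;print('railyaw',np.arctan2(d[1],d[0]),'end mid',m1)
E
```

```text
t 4.5 tcp [ 0.4033 -0.3231  0.1219] yaw -4.28 z [-0.  0. -1.] F [-0.3  0.4 -0.2] w 0.0232 gf 59.6
NL [ 0.3954 -0.2665  0.012 ]
NR [ 0.3872 -0.3806  0.012 ]
gL [ 0.5016 -0.3117  0.026 ]
gR [ 0.4989 -0.3511  0.026 ]
eL [ 0.5217 -0.2761  0.012 ]
eR [ 0.5132 -0.3897  0.012 ]
yaw edge -0.0760368305290636
yaw edge -0.07151014044124399
yaw cross -0.07177089955668234 0.11446992972731228
yaw cross -0.06847857453962555 0.0395630825518949
rail [[ 0.4847 -0.3186  0.1294]
 [ 0.483  -0.341   0.1294]
 [ 0.4228 -0.3146  0.1294]
 [ 0.4211 -0.3367  0.1294]]
railyaw -0.06740283866173474 end mid [ 0.48382712 -0.32983163  0.12938546]
```

Call:
{"op": "drive_tool", "data": {
  "increments": [
    [[0,0,-20],[0,0,-0.2],0],
    [[0,0,-20],[0,0,0],0],
    [[0,0,-16],[0,0,0],0],
    [[0,0,-10],[0,0,0],0],
    [[0,0,-5],[0,0,0],0],
    [[0,0,-4],[0,0,0],0],
    [[0,0,0],[0,0,0],0],
    [[0,0,0],[0,0,0],0]
  ]
}}

```text
clock: 5.22
eef_pos: [0.4034, -0.3243, 0.0476]
tool_rot: [0.999, -0.04, 0.0, 0.0]
ft_force: [0.4, 0.1, -0.6]
grip_width: 0.023
grasp_force: 59.5
```

Call:
{"op": "drive_tool", "data": {
  "increments": [
    [[0,0,-1],[0,0,0],0],
    [[0,0,0],[0,0,0],0],
    [[0,0,0],[0,0,0],0]
  ]
}}

```text
clock: 5.47
eef_pos: [0.4032, -0.3244, 0.0466]
tool_rot: [0.999, -0.04, 0.0, 0.0]
ft_force: [0.9, 0.1, -0.4]
grip_width: 0.0229
grasp_force: 59.5
```

```bash
python3 - <<'E'
from h import *
o=tcp();w=camera('wrist');save(w,'w3')
E
```

```text
t 5.47 tcp [ 0.4032 -0.3244  0.0466] yaw -4.58 z [ 0.001 -0.001 -1.   ] F [ 0.9  0.1 -0.4] w 0.0229 gf 59.5
```

View pics/w3.png

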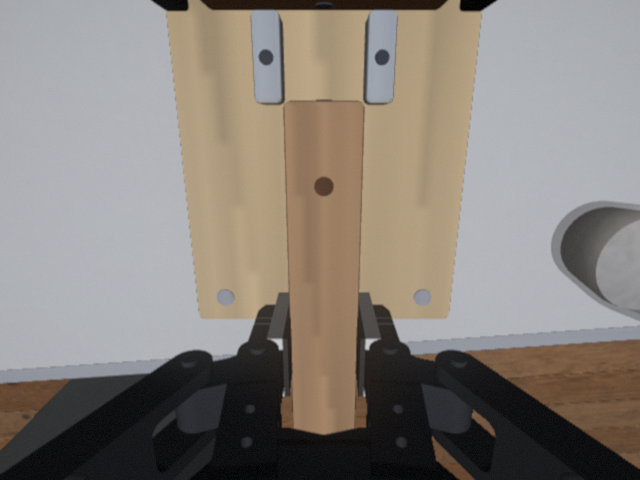

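Rail centred (x≈324) between the guides (inner edges 283 and 365) and in front of them. Touch down gently.

Call:
{"op": "drive_tool", "data": {
  "increments": [
    [[0,0,-1],[0,0,0],0],
    [[0,0,-0.7],[0,0,0],0],
    [[0,0,0],[0,0,0],0],
    [[0,0,0],[0,0,0],0]
  ]
}}

```text
clock: 5.85
eef_pos: [0.403, -0.3243, 0.0452]
tool_rot: [0.999, -0.04, 0.0, 0.0]
ft_force: [-1.6, 0.9, 5.7]
grip_width: 0.0229
grasp_force: 60.4
```

On the deck. Slide in between the guides.

Call:
{"op": "drive_tool", "data": {
  "increments": [
    [[4,-0.3,0],[0,0,0],0],
    [[6,-0.4,0],[0,0,0],0],
    [[6,-0.4,0],[0,0,0],0],
    [[6,-0.4,0],[0,0,0],0],
    [[6,-0.4,0],[0,0,0],0],
    [[0,0,0],[0,0,0],0],
    [[0,0,0],[0,0,0],0]
  ]
}}

```text
clock: 6.43
eef_pos: [0.432, -0.3266, 0.0452]
tool_rot: [0.999, -0.04, 0.001, 0.001]
ft_force: [0.4, -1.1, 4.9]
grip_width: 0.023
grasp_force: 60.4
```

```bash
python3 - <<'E'
from h import *
o=tcp();w=camera('wrist');save(w,'w4')
E
```

```text
t 6.43 tcp [ 0.432  -0.3266  0.0452] yaw -4.56 z [ 0.002 -0.001 -1.   ] F [ 0.4 -1.1  4.9] w 0.023 gf 60.4
```

View pics/w4.png

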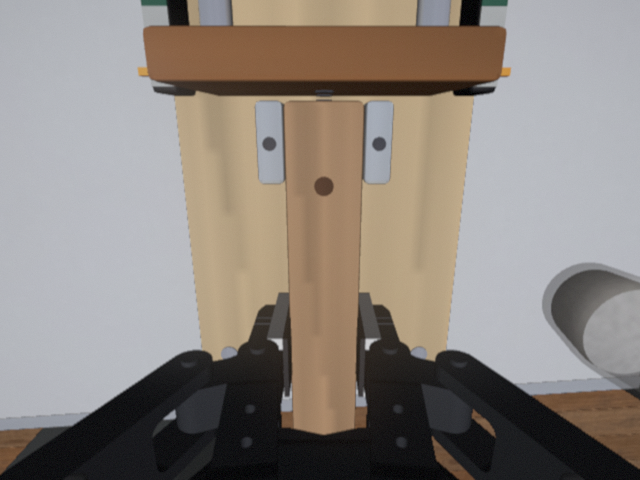

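Rail is inside the guides, end (row 101) close to the panel's foot (row ~92). Approach and press in steps.

Call:
{"op": "drive_tool", "data": {
  "increments": [
    [[3,-0.2,0],[0,0,0],0],
    [[3,-0.2,0],[0,0,0],0],
    [[3,-0.2,0],[0,0,0],0],
    [[3,-0.2,0],[0,0,0],0],
    [[3,-0.2,0],[0,0,0],0],
    [[0,0,0],[0,0,0],0],
    [[0,0,0],[0,0,0],0]
  ]
}}

```text
clock: 7.07
eef_pos: [0.4431, -0.3272, 0.0452]
tool_rot: [0.999, -0.041, -0.002, 0.0]
ft_force: [-8.7, -0.2, 12.7]
grip_width: 0.0229
grasp_force: 61.5
```

```bash
cat >> h.py <<'E'
def travel(p):
    "panel travel from orange needles; jig guide point (.50025,-.3314), yaw -.072"
    h=cv2.cvtColor(p['image'],cv2.COLOR_RGB2HSV)
    m=cv2.inRange(h,(14,190,150),(26,255,255));n,l,s,c=cv2.connectedComponentsWithStats(m)
    for i in range(1,n):
        if s[i,4]>=8:
            X=ray(p,c[i],.034)[:2]-[.50025,-.3314];e=np.array([np.cos(.072),-np.sin(.072)])
            x=X@e+.003;y=X@[-e[1],e[0]]
            if .03<abs(y)<.08: print('needle px',c[i].round(1),s[i,4],'jig x %.4f y %.4f travel %.4f'%(x,y,x-.026))
E
python3 - <<'E'
from h import *
tcp()
w=cv2.imread('pics/w4.png')[:,:,::-1].copy()
p=camera('wrist');travel(p);save(p,'w5')
q=dict(p);q['image']=w;v=p['view'].copy()
# earlier frame: camera was shifted by tcp difference
d=get_obs()['eef_pos']-np.array([.432,-.3266,.0452]);v[:3,3]=v[:3,3]+v[:3,:3]@d;q['view']=v
print('rest check:');travel(q);tcp()
E
```

```text
t 7.07 tcp [ 0.4431 -0.3272  0.0452] yaw -4.66 z [-0.005 -0.001 -1.   ] F [-8.7 -0.2 12.7] w 0.0229 gf 61.5
rest check:
t 7.12 tcp [ 0.4431 -0.3272  0.0451] yaw -4.66 z [-0.004 -0.001 -1.   ] F [-9.4  1.2 12.9] w 0.0232 gf 61.5
```

View pics/w5.png

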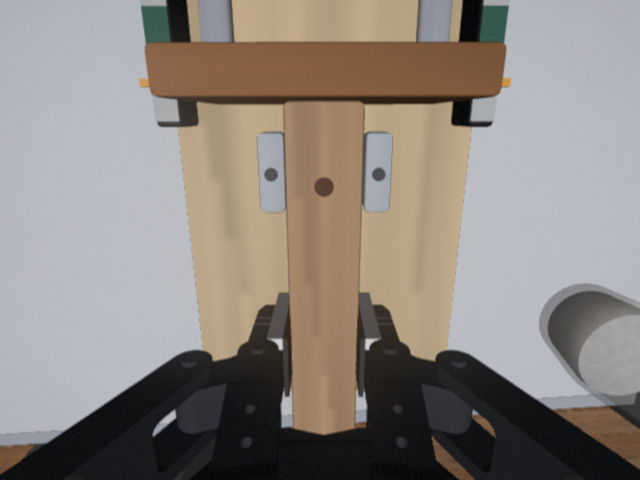

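Rail end is on the panel; needles at (143,83)/(507,83) still short of the green (rows 5–43). Relieve the deck pressure slightly and fix the needle detector.

```bash
python3 - <<'E'
from h import *
w=cv2.imread('pics/w5.png')[:,:,::-1].copy();print(w[80:87,140:148].tolist()[3]);print(cv2.cvtColor(w,cv2.COLOR_RGB2HSV)[83,140:148].tolist())
E
sed -i 's/(14,190,150),(26,255,255)/(14,150,120),(24,255,255)/;s/c\[i\],.034/c[i],.033/' h.py
python3 - <<'E'
from h import *
p=camera('wrist');travel(p)
E
```

```text
[[200, 156, 93], [200, 153, 84], [202, 156, 87], [201, 154, 85], [201, 156, 87], [200, 154, 86], [201, 155, 86], [196, 151, 84]]
[[18, 136, 200], [18, 148, 200], [18, 145, 202], [18, 147, 201], [18, 145, 201], [18, 145, 200], [18, 146, 201], [18, 146, 196]]
needle px [505.4  81.9] 52 jig x 0.0325 y -0.0605 travel 0.0065
```

Call:
{"op": "drive_tool", "data": {
  "increments": [
    [[3,-0.2,0.6],[0,0,0],0],
    [[3,-0.2,0.4],[0,0,0],0],
    [[2,-0.1,0],[0,0,0],0],
    [[0,0,0],[0,0,0],0],
    [[0,0,0],[0,0,0],0],
    [[0,0,0],[0,0,0],0]
  ]
}}

```text
clock: 7.67
eef_pos: [0.4501, -0.3276, 0.0452]
tool_rot: [0.999, -0.041, -0.003, 0.0]
ft_force: [-8.4, -0.9, 8.6]
grip_width: 0.0227
grasp_force: 60.9
```

```bash
python3 - <<'E'
from h import *
tcp();p=camera('wrist');travel(p)
E
```

```text
t 7.67 tcp [ 0.4501 -0.3276  0.0452] yaw -4.69 z [-0.007 -0.    -1.   ] F [-8.4 -0.9  8.6] w 0.0227 gf 60.9
needle px [505.7  81.8] 50 jig x 0.0395 y -0.0605 travel 0.0135
```

Call:
{"op": "drive_tool", "data": {
  "increments": [
    [[3,-0.2,0.3],[0,0,0],0],
    [[3,-0.2,0],[0,0,0],0],
    [[3,-0.2,0],[0,0,0],0],
    [[3,-0.2,0],[0,0,0],0],
    [[0,0,0],[0,0,0],0],
    [[0,0,0],[0,0,0],0],
    [[0,0,0],[0,0,0],0],
    [[0,0,0],[0,0,0],0]
  ]
}}

```text
clock: 8.38
eef_pos: [0.4605, -0.3283, 0.0452]
tool_rot: [0.999, -0.041, -0.005, 0.0]
ft_force: [-12.7, -1.0, 10.6]
grip_width: 0.023
grasp_force: 61.1
```

```bash
python3 - <<'E'
from h import *
tcp();p=camera('wrist');travel(p);save(p,'w6')
E
```

```text
t 8.38 tcp [ 0.4605 -0.3283  0.0452] yaw -4.73 z [-0.01 -0.   -1.  ] F [-12.7  -1.   10.6] w 0.023 gf 61.1
needle px [506.4  81.5] 45 jig x 0.0499 y -0.0607 travel 0.0239
```

View pics/w6.png

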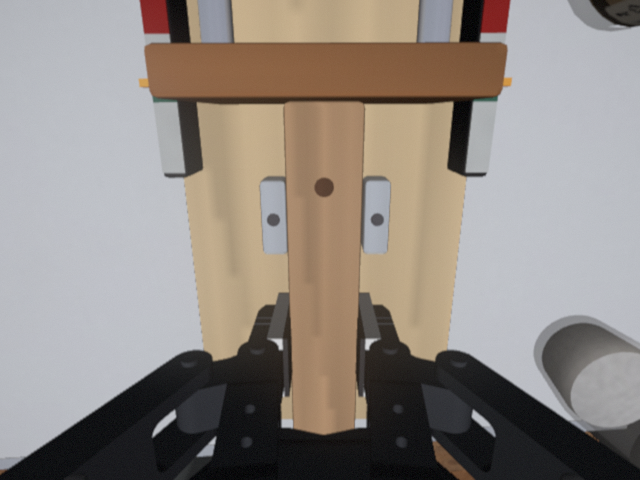

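Needles at (144,83)/(507,82), in the green (its near edge shows at row ~98; red starts at row 33). Travel ≈ 24 mm; a tiny nudge to centre, then settle.

Call:
{"op": "drive_tool", "data": {
  "increments": [
    [[1,-0.1,0],[0,0,0],0],
    [[0,0,0],[0,0,0],0],
    [[0,0,0],[0,0,0],0],
    [[0,0,0],[0,0,0],0],
    [[0,0,0],[0,0,0],0],
    [[0,0,0],[0,0,0],0],
    [[0,0,0],[0,0,0],0],
    [[0,0,0],[0,0,0],0]
  ]
}}

```text
clock: 9.1
eef_pos: [0.4606, -0.3283, 0.0451]
tool_rot: [0.999, -0.041, -0.006, 0.0]
ft_force: [-15.3, -0.9, 11.9]
grip_width: 0.0228
grasp_force: 61.3
```

```bash
python3 - <<'E'
from h import *
tcp();p=camera('wrist');travel(p);print(job_done())
E
```

```text
t 9.1 tcp [ 0.4606 -0.3283  0.0451] yaw -4.75 z [-0.011  0.    -1.   ] F [-15.3  -0.9  11.9] w 0.0228 gf 61.3
needle px [506.5  81.5] 46 jig x 0.0500 y -0.0606 travel 0.0240
the job is handed in; nothing more can be done
None
```

The job is handed in: the rail lies flat on the deck between the guides, still gripped and pressing squarely on the end panel, with the needles in the green band (about 24 mm of travel, measured from the wrist camera). The jars were left alone, and no verdict came back on hand-in.

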